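# Put the needle tube away in its latched drawer

## Robot

A 7-joint arm with a two-finger parallel gripper is mounted at the origin on a cart in front of the work surface, level with it; the furniture and walls round the work are solid. World frame = base frame: x ahead of the robot, y to its left, z up, the work surface at z = 0. Lengths are in mm, angles in rad, forces in N, time in s.
With the tool pointing down it reaches from about 400 to 850 mm from the base axis. Payload 6.9 kg.
Tool frame: the origin (TCP) lies midway between the tips of the shut fingers; the grasp point (between the pads) lies 19 mm behind it; z points along the fingers, y is the line along which they close (so a half turn about z gives the same grasp; the last joint's range is limited). The gripper opens to 85 mm and grips with 20 to 120 N. Pads are 22 mm wide; open, the fingers measure 114 mm over their backs; the gripper's body (76 mm by 85 mm) begins 54 mm behind the grasp point. The pads swing forward as they close: fully open they stand 13 mm farther back than shut.
Start: joints at [1.377, 0.507, -0.238, 1.5, 0.126, 1.149, -0.155], TCP at [183.954, -597.304, 231.275] pointing down, gripper open.
Joint ranges: [-3.08, 3.08], [-0.24, 2.05], [-1.43, 1.35], [0, 2.5], [-1.52, 4.66], [0.17, 1.96], [-2.89, 2.89]. Speed limits (rad/s): [2.39, 2.39, 3.14, 3.14, 3.14, 3.14, 3.14].

## Interface

Orientations are given as a 3x3 rotation matrix whose columns are the frame's x, y, z axes.
In Python, from rig import ctrl, get_image, ticket gives the robot as it stands.
- The arm moves only by the tool jog_arm, never from a script. Its argument "commands" is a list that holds one entry, the list of rows, each a list of 7 numbers: the shift along the tool's x, y, z in m, then the turn, a rotation vector about the tool's x, y, z in rad, then the closure, from 0 (fully open) to 1 (shut). In form: [[[dx, dy, dz, wx, wy, wz, gripper], ...]]. A call has 1 to 20 rows; each row is the pose to reach, as a shift and turn from the pose commanded when the call began, along the tool's axes at that moment; what a row does not reach only later rows make up. A row lasts 1/8 s, in which the tool goes at most 62.5 mm and 10.7 degrees, less where a joint would pass 70% of its speed; a pose out of reach is approached as far as the arm can. A call with a gripper value outside its range is refused whole. The fingers move at their own pace and stop on an object; "squeeze" is the grip in N (left out, the last holds). Time passes only in rows, so rows that repeat a pose let the fingers close. It gives the time, the measured TCP pose, the force, the opening and the grip force at its end, in the units of the state.
- ctrl.observe(): the state, without advancing time (a new reading comes with each control period).
- get_image(name): name is "side" or "top" or "wrist"; returns a dict with "pixels" (480x640x3 uint8, red, green, blue), "vfov" (degrees; the focal length in pixels is half the picture's height over the tangent of half this angle, whatever the lens; pixels are square), "cx", "cy" (the principal point, pixels), "R" (3x3) and "t" (3): a world point X has camera coordinates R X + t. Camera axes: x right, y down, z forward; pixel columns grow to the right and rows downward; lengths in mm; the calibration is good to about 2 mm. A picture is of the moment at which its call begins. There is no depth.
- ticket.sign_off(): hands the job in; it is judged then, once.
The state is a dict: "time": time; "joint_positions": joint angles; "joint_vel": joint speeds; "joint_efforts": joint torques, N m; "tool_pos": TCP position; "orientation": TCP orientation; "contact_force": force on the tool from outside, world axes, zero at the start; "torque": the same for the moment, N m; "grip_width": finger opening in mm; "grip_force": force on a finger pad.
Only numpy, scipy, OpenCV 4.12 (cv2) and the standard library are available. Lean on these libraries where they do the work, as an engineer would, in place of code of your own. Each camera call takes 0.05 s, during which the arm holds its last target. There are 200 camera calls.

## Task

Put the tube of needles away in the drawer with the blue tab. The drawer is latched: reach into its grip rail from above, push the blue tab sideways to the end of the rail and, keeping it there, draw the drawer right out to its stop; press the tube down into the spring clip inside until the prongs snap over it, then push the drawer fully home so that it latches again. Do not force the drawer or open the yellow one, and leave the other things on the bench where they are.

Things in the scene. Friction and masses are not known exactly. Their poses are not given: they have to be found in the camera images.
- cabinet: Dark blue-grey steel drawer unit, 150 deep (x) x 330 wide (y) x 112 mm high, fixed. Origin: middle of its underside; x points to its back, y along its front (left as seen from the robot). Two white drawers side by side at the top, middles at y = +81 and -81 mm, one with blue tab and label, one yellow; sides change. Housing front at x = -75 mm. A wide drawer below is unused; a caliper lies on top.
- drawer_blue (a joint): How far the blue-tab drawer is out (m): 0 shut, 0.085 at its stop. It slides to the cabinet's -x, friction 1.5 N, damping 12 N per m/s. Latched shut (1 mm play) unless its tab is pushed to the end of the rail and kept there over the first 15 mm of the pull. The stop is rubber: let go, it springs back 3 to 4 mm. Pushed shut it latches by itself: about 10 N over the last 20 mm.
- drawer_yellow (a joint): How far the yellow-tab drawer is out (m); built the same. It stays shut.
- drawer_blue_tab (a joint): How far the blue latch tab is pushed to the cabinet's +y (m): 0 at rest (latching), 0.012 at its end stop; the latch lets go only above 0.0105. Its spring pushes back with 2.5 N at rest and 4.7 N at the end.
- drawer_blue_pull (a point): Point on the floor of the blue drawer's grip rail, midway between its walls, 15 mm to the -y side of the drawer's middle; moves with the drawer. The rail is an open-topped channel along the drawer front: 34 mm wide inside (x), 25 mm deep, 128 mm long (y), entered from above. From here its -y end is 49 mm away. The housing's front is 23 mm behind it when shut, its top 38 mm above it.
- drawer_blue_lip (a point): Top edge of the lip, the 3 mm thick front wall of the blue drawer's grip rail: 18.5 mm in front of (-x) and 26 mm above drawer_blue_pull. The lip's outer face (with the label) can be pushed on to shut the drawer.
- blue_tab (a point): Top edge, middle, of the blue tab's pushing face, which looks to the cabinet's -y; 51 mm to the +y side of drawer_blue_pull at rest and 29 mm above the rail's floor. The tab is a ribbed block, 28 (x) x 14 (y) x 27 mm high, at the +y end of the rail; it moves with the drawer and slides 12 mm to +y.
- clip_seat (a point): Middle of the spring clip's seat in the blue drawer, at the height of a seated tube's underside, 8.5 mm over the drawer floor, 24 mm under its rim; 65 mm behind drawer_blue_pull (x), 15 mm to its +y side; under the housing's top while shut. With the drawer out it lies midway between drawer front and housing. Moves with the drawer.
- jaw_front (a joint): Front jaw of the clip (rad): 0 closed, grows as it swings towards -x; a like jaw behind swings to +x. Each has two bright steel prongs, 8 mm wide, 27 mm to either side of the seat along y (46 mm free between). The flared mouth is 20 mm wide, 24 mm above the seat. A tube along the cabinet's y, either way round, pressed straight down with about 6 to 14 N parts the jaws; they snap over it.
- needle_tube: Pale tube of needles with a green cap, loose on the bench left of the unit; 80 long (its y axis) x 12 to 14 wide x 13 mm high, 16 to 30 g. Origin: middle of its underside. It does not roll.
- timer: White bench timer with three coloured buttons, 62 x 68 x 22 mm, left of the unit; origin in the middle of its underside; a bystander.
- matchbox: Red and yellow matchbox, 37 x 52 x 14 mm, by the timer; origin in the middle of its underside; a bystander.
- spatula_1: Spatula with a dark handle, 198 mm long, lying on the left; origin in the middle of its underside; a bystander.
- spatula_2: Spatula with a dark handle, 198 mm long, lying on the left; origin in the middle of its underside; a bystander.
- weight_big: Brass weight with a knob, 29 mm across, 51 mm high, right of the unit; origin in the middle of its underside; a bystander.
- weight_small: Brass weight with a knob, 23 mm across, 41 mm high, right of the unit; origin in the middle of its underside; a bystander.

How it is judged:
By the outcome, as a careful person would: the job done as asked, in the order asked, and still so for the second after the job is handed in, with the robot touching nothing.
It also fails if it takes over 72 s, if anything falls off the work surface, if the arm or the gripper's body presses on something with over 40 N, if the wrist force passes 120 N, or if a joint passes its speed limit or range.

## Working session

There is one attempt and no reset: what is moved stays moved. The work goes in short steps, Python scripts to look and compute and a tool call to move; the robot and the scene stay as the last step left them, time stands still between calls to the robot, and variables do not carry over. Pictures are saved under pics/ and viewed, at most 10 in all, crops included, and the job is handed in when it is done.

Besides the shell and the picture viewer there is one more tool, called after "Emit:" as name([rows], argument=value, ...), one row to a line, values as JSON. jog_arm: Moves the arm, as the interface text tells. Its arguments: {"type":"object","properties":{"commands":{"type":"array"},"squeeze":{"type":"number"}},"required":["commands"]}

```bash
mkdir -p pics; ls
cat > h.py <<'E'
import numpy as np, cv2
from rig import ctrl, get_image, ticket
def cam(n,save=None):
    d=get_image(n)
    if save: cv2.imwrite('pics/'+save,d['pixels'][:,:,::-1])
    return d
def f(d): return d['pixels'].shape[0]/2/np.tan(np.radians(d['vfov'])/2)
def ray(d,u,v):
    R=np.array(d['R']);t=np.array(d['t']);r=R.T@np.array([(u-d['cx'])/f(d),(v-d['cy'])/f(d),1]);return -R.T@t,r
def onz(d,u,v,z):
    c,r=ray(d,u,v);return c+r*(z-c[2])/r[2]
def proj(d,X):
    p=np.array(d['R'])@np.array(X,float)+np.array(d['t']);return p[:2]/p[2]*f(d)+[d['cx'],d['cy']]
E
python3 - <<'E'
from h import *
s=ctrl.observe();print(s)
for n in('top','side'):
    d=cam(n,n+'0.png');print(n,{k:d[k] for k in d if k!='pixels'}, ray(d,0,0)[0])
E
```

```text
pics
{'time': 0.0, 'joint_positions': array([ 1.37750677,  0.50832657, -0.23749352,  1.50113143,  0.1256806 ,
        1.14887612, -0.15481375]), 'joint_vel': array([-8.86429675e-05,  1.50392163e-04, -1.27068160e-04, -4.62121939e-04,
       -8.78370623e-04, -1.16671057e-03,  1.27416659e-04]), 'joint_efforts': array([-8.87858168e-04, -6.20605516e+01, -2.18647465e+00, -2.49654347e+01,
        1.27959959e-02,  1.18182268e-02,  1.87531901e-05]), 'tool_pos': array([ 183.74766677, -596.86144851,  230.43605087]), 'orientation': array([[ 9.55702880e-01,  2.94332650e-01, -5.44426919e-04],
       [ 2.94333152e-01, -9.55701421e-01,  1.67008599e-03],
       [-2.87487466e-05, -1.75634888e-03, -9.99998457e-01]]), 'contact_force': array([ 0.22043122, -0.56947348,  0.06972581]), 'torque': array([ 0.01869019, -0.01324975,  0.0236577 ]), 'grip_force': 0.0, 'grip_width': 85.78383809170491}
top {'vfov': 45.15894587424311, 'cx': 324.574202993264, 'cy': 248.16520392833436, 'R': array([[-0.00511232, -0.99991271,  0.01218372],
       [-0.9947307 ,  0.00383749, -0.10245056],
       [ 0.10239486, -0.01264328, -0.99466348]]), 't': array([   7.47312855,  549.48826204, 1448.98555206])} [ 398.26236999   23.68374725 1497.4573425 ]
side {'vfov': 46.75632999208932, 'cx': 314.89173352474506, 'cy': 240.35498419287438, 'R': array([[ 0.97970748, -0.20022923, -0.00902837],
       [-0.09965393, -0.44752802, -0.88870004],
       [ 0.17390328,  0.87156579, -0.45840017]]), 't': array([-534.6310048 ,  127.42107666, 1286.17624371])} [  312.80974106 -1171.01146994   697.99568418]
```

View pics/top0.png

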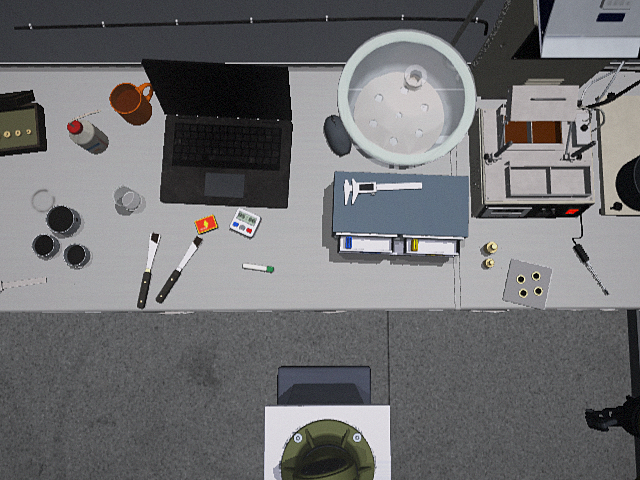

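View pics/side0.png

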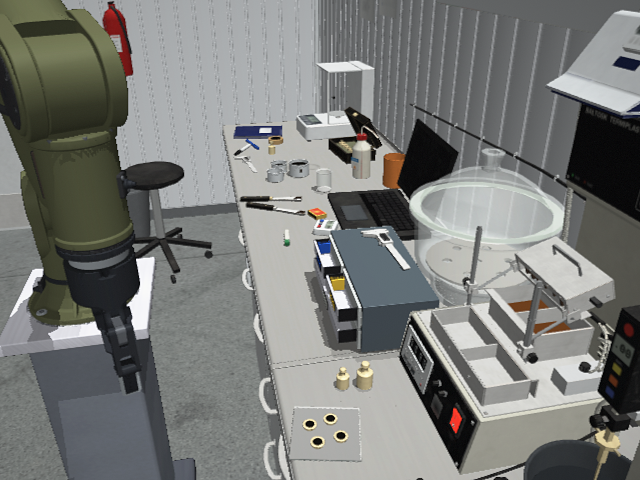

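The top view shows the cabinet (about 333–469, 172–255) with the blue drawer on the left (tab at 348,243) and the yellow one on the right. The tube lies at (258,268) with its cap to the right, and the gripper is at the far right (610,418). I'll measure coarsely with colour masks, then use the wrist camera.

Run:
```python
from h import *
d=cam('top');im=d['pixels'];hsv=cv2.cvtColor(im,cv2.COLOR_RGB2HSV)
def blobs(m,z,box,n):
    k=np.zeros(m.shape,np.uint8);u0,v0,u1,v1=box;k[v0:v1,u0:u1]=m[v0:v1,u0:u1]
    c,_=cv2.findContours(k,cv2.RETR_EXTERNAL,cv2.CHAIN_APPROX_NONE)
    for q in sorted(c,key=cv2.contourArea)[::-1][:2]:
        if cv2.contourArea(q)<3: continue
        r=cv2.minAreaRect(q); b=cv2.boxPoints(r)
        print(n,r,[onz(d,*p,z).round(0)[:2].tolist() for p in [r[0],*b]])
b=(325,165,480,262)
top=cv2.inRange(hsv,(100,60,60),(115,140,150)); blobs(top,112,b,'cabtop'); print(hsv[215,400],hsv[243,349],hsv[268,270],hsv[267,252])
blobs(cv2.inRange(hsv,(108,170,80),(128,255,255)),90,b,'blue')
blobs(cv2.inRange(hsv,(20,170,100),(35,255,255)),90,b,'yellow')
t=(235,255,285,280)
blobs(cv2.inRange(hsv,(60,80,30),(95,255,255)),8,t,'cap')
blobs(cv2.inRange(hsv,(0,0,215),(179,60,255)),8,t,'body')
```

```text
cabtop ((400.6951904296875, 203.7294464111328), (134.90750122070312, 60.18095779418945), 2.12109637260437) [[649.0, -180.0], [582.0, -13.0], [730.0, -19.0], [717.0, -350.0], [568.0, -340.0]]
[104  69 134] [112 196 212] [ 70 177 131] [ 21   8 232]
blue ((348.5, 241.5), (11.0, 5.0), 90.0) [[559.0, -53.0], [573.0, -47.0], [573.0, -59.0], [546.0, -59.0], [546.0, -47.0]]
yellow ((414.5, 244.5), (11.0, 5.0), 90.0) [[551.0, -215.0], [565.0, -209.0], [565.0, -222.0], [538.0, -221.0], [538.0, -209.0]]
cap ((269.6470947265625, 268.9117736816406), (6.063390731811523, 4.850712299346924), 14.03624439239502) [[498.0, 147.0], [494.0, 156.0], [506.0, 153.0], [502.0, 138.0], [490.0, 141.0]]
body ((254.0299835205078, 266.2900085449219), (22.485998153686523, 3.111269950866699), 8.130102157592773) [[505.0, 187.0], [505.0, 216.0], [513.0, 215.0], [505.0, 158.0], [497.0, 159.0]]
```

```bash
cat >> h.py <<'E'
from scipy.spatial.transform import Rotation as Ro
def goal(p,yaw):
    """tool y along world direction (sin yaw.. ) : R columns for tool down, tool y at angle yaw-90deg"""
    s=ctrl.observe();R0=np.array(s['orientation'])
    y=np.array([np.sin(yaw),-np.cos(yaw),0]);z=np.array([0,0,-1.]);R1=np.c_[np.cross(y,z),y,z]
    print('now',s['time'],s['tool_pos'].round(1),'shift',(R0.T@(np.array(p)-s['tool_pos'])/1000).round(4),'rot',Ro.from_matrix(R0.T@R1).as_rotvec().round(4))
E
python3 -c "
from h import *
goal([535,-110,300],np.radians(-2.3))"
```

```text
now 0.15 [ 183.8 -597.   230.6] shift [ 0.479  -0.3621 -0.0689] rot [-1.30e-03  2.00e-04  3.39e-01]
```

Emit:
jog_arm([
  [[0.479,-0.362,-0.069,-0.001,0,0.339,1],[0.479,-0.362,-0.069,-0.001,0,0.339,1],[0.479,-0.362,-0.069,-0.001,0,0.339,1],[0.479,-0.362,-0.069,-0.001,0,0.339,1],[0.479,-0.362,-0.069,-0.001,0,0.339,1],[0.479,-0.362,-0.069,-0.001,0,0.339,1],[0.479,-0.362,-0.069,-0.001,0,0.339,1],[0.479,-0.362,-0.069,-0.001,0,0.339,1],[0.479,-0.362,-0.069,-0.001,0,0.339,1],[0.479,-0.362,-0.069,-0.001,0,0.339,1],[0.479,-0.362,-0.069,-0.001,0,0.339,1],[0.479,-0.362,-0.069,-0.001,0,0.339,1]],
], squeeze=30)

```text
time: 1.65
tool_pos: [534.6, -111.1, 299.9]
orientation: [[0.999, -0.041, -0.001], [-0.041, -0.999, -0.002], [-0.001, 0.002, -1.0]]
contact_force: [0.2, -0.7, 0.9]
grip_width: -0.2
grip_force: 0.0
```

Run:
```python
from h import *
d=cam('wrist','w1.png');print({k:d[k] for k in d if k!='pixels'},ray(d,0,0)[0])
s=ctrl.observe();print(s['time'],s['tool_pos'],s['orientation'])
```

```text
{'vfov': 69.65748333978195, 'cx': 321.13865525766374, 'cy': 245.3729325843429, 'R': array([[-4.06148066e-02, -9.99174804e-01,  3.84765878e-04],
       [-9.64501479e-01,  3.93059523e-02,  2.61135865e-01],
       [-2.60935500e-01,  1.02348754e-02, -9.65301980e-01]]), 't': array([-89.50739863, 468.82596801, 584.91048973])} [ 601.17192493 -113.84767461  442.22241841]
1.7 [ 534.39287885 -111.7116858   299.92203064] [[ 9.99119948e-01 -4.19316653e-02 -1.03213147e-03]
 [-4.19333532e-02 -9.99119011e-01 -1.67190038e-03]
 [-9.61116608e-04  1.71370976e-03 -9.99998070e-01]]
```

View pics/w1.png

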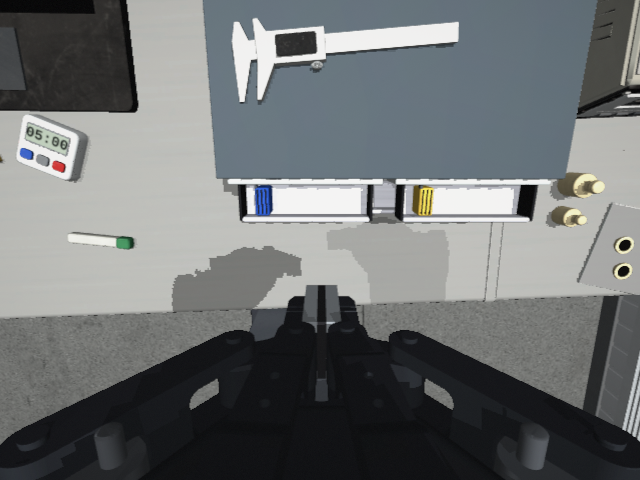

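The wrist view is clear. The housing front edge runs along row 178 (217–575), the blue tab is at (263,200), the yellow tab at (424,200), and the lip strip is near row 219. The tube is at (100,241) with its cap at (125,243), and the timer is at (50,147).

Run:
```python
from h import *
d=cam('wrist');im=d['pixels'];hsv=cv2.cvtColor(im,cv2.COLOR_RGB2HSV)
def blob(lo,hi,box,z,n):
    m=cv2.inRange(hsv,lo,hi);k=np.zeros_like(m);u0,v0,u1,v1=box;k[v0:v1,u0:u1]=m[v0:v1,u0:u1]
    q=max(cv2.findContours(k,cv2.RETR_EXTERNAL,cv2.CHAIN_APPROX_NONE)[0],key=cv2.contourArea)
    x,y,w,h=cv2.boundingRect(q);r=cv2.minAreaRect(q);b=cv2.boxPoints(r)
    print(n,(x,y,w,h),'rect',np.round(r[2],1),[onz(d,*p,z).round(1)[:2].tolist() for p in [r[0],*b]])
blob((112,120,60),(128,255,255),(230,170,300,225),103,'blue')
blob((20,120,60),(35,255,255),(400,170,450,225),103,'yellow')
blob((60,80,30),(95,255,255),(60,220,150,260),9,'cap')
blob((0,0,200),(179,50,255),(60,225,125,255),9,'body')
for u in (220,260,300,340,480,560,573): print(u,[(v,im[v,u].tolist()) for v in range(174,184)] if u in(340,) else '')
for u in (290,350,450,510):  # brightness profile along columns
    print(u,im[174:228,u].mean(1).astype(int).tolist())
for v in (150,200,219): print(v,im[v,205:260].mean(1).astype(int).tolist(), im[v,360:405].mean(1).astype(int).tolist(), im[v,510:590].mean(1).astype(int).tolist())
```

```text
blue (254, 189, 4, 18) rect 0.0 [[560.6, -48.5], [552.3, -46.3], [568.9, -47.8], [568.8, -50.7], [552.2, -49.2]]
yellow (412, 185, 21, 30) rect 4.1 [[551.7, -211.7], [538.3, -201.6], [567.0, -202.9], [564.9, -221.6], [536.1, -220.7]]
cap (116, 237, 17, 12) rect 90.0 [[498.5, 145.6], [506.2, 154.6], [505.3, 133.9], [490.7, 136.6], [491.6, 157.5]]
body (67, 234, 49, 13) rect 5.7 [[503.6, 187.7], [502.6, 220.2], [513.6, 216.5], [504.5, 155.3], [493.5, 158.6]]
220 
260 
300 
340 [(174, [106, 120, 129]), (175, [107, 120, 129]), (176, [105, 119, 128]), (177, [97, 109, 118]), (178, [98, 105, 107]), (179, [183, 186, 185]), (180, [245, 245, 244]), (181, [245, 245, 244]), (182, [241, 243, 243]), (183, [225, 229, 229])]
480 
560 
573 
290 [118, 119, 117, 107, 98, 184, 244, 244, 242, 227, 139, 149, 157, 207, 244, 244, 244, 244, 244, 244, 244, 244, 244, 244, 244, 244, 244, 244, 244, 244, 244, 244, 244, 244, 244, 244, 244, 244, 244, 238, 127, 126, 146, 228, 244, 244, 240, 163, 132, 192, 192, 192, 191, 191]
350 [118, 118, 117, 108, 129, 244, 244, 244, 242, 227, 144, 185, 187, 201, 244, 244, 244, 24
[... 2661 characters left out ...]
193, 192, 169, 91, 37, 75, 186, 244, 244, 244, 244, 244, 244, 244, 244, 244, 244, 244, 244, 244, 244, 244, 244, 244] [244, 244, 244, 244, 244, 244, 244, 244, 217, 34, 39, 65, 97, 96, 96, 96, 97, 96, 96, 96, 96, 96, 96, 96, 96, 95, 95, 96, 95, 96, 96, 105, 118, 118, 118, 119, 121, 108, 62, 28, 35, 48, 164, 239, 244] [242, 242, 243, 242, 243, 242, 243, 242, 242, 242, 242, 242, 242, 242, 242, 242, 242, 241, 211, 52, 37, 101, 169, 189, 190, 190, 190, 190, 190, 189, 189, 189, 189, 189, 189, 168, 117, 118, 118, 117, 118, 105, 72, 73, 74, 75, 76, 75, 75, 73, 72, 70, 108, 176, 210, 194, 147, 147, 148, 142, 116, 82, 77, 73, 80, 89, 115, 172, 217, 230, 229, 229, 228, 228, 228, 218, 190, 187, 187, 188]
```

Run:
```python
from h import *
d=cam('wrist')
P=lambda u,v,z:onz(d,u,v,z)[:2].round(1)
for u in (290,350,450,510): print(u,'lip front',P(u,220.9,100),'lip back',P(u,216.6,100),'housing front top',P(u,178.6,112))
print('lip ends',P(241.7,219,100),P(368.6,219,100),P(401.5,219,100),P(528.5,219,100))
print('cab left/right',P(213.3,150,112),P(568.8,150,112))
im=d['pixels'];h=cv2.cvtColor(im,cv2.COLOR_RGB2HSV)[:,:,0:2]
print('tab row', [(u,im[192,u].tolist()) for u in range(250,278,1)])
```

```text
290 lip front [535.3 -80.7] lip back [539.7 -81. ] housing front top [578.1 -84.6]
350 lip front [ 532.7 -141.2] lip back [ 537.1 -141.3] housing front top [ 575.7 -141.1]
450 lip front [ 528.4 -242. ] lip back [ 532.8 -241.8] housing front top [ 571.6 -235.3]
510 lip front [ 525.8 -302.5] lip back [ 530.3 -302.1] housing front top [ 569.2 -291.9]
lip ends [539.3 -32.2] [ 533.9 -160. ] [ 532.5 -193.1] [ 527. -321.]
cab left/right [607.  -15.6] [ 593.1 -343.6]
tab row [(250, [245, 244, 243]), (251, [245, 244, 243]), (252, [244, 244, 243]), (253, [221, 222, 226]), (254, [63, 87, 152]), (255, [35, 62, 129]), (256, [40, 55, 91]), (257, [43, 75, 155]), (258, [50, 98, 217]), (259, [52, 94, 199]), (260, [36, 46, 66]), (261, [39, 66, 138]), (262, [54, 103, 220]), (263, [55, 98, 206]), (264, [38, 53, 87]), (265, [40, 66, 137]), (266, [48, 93, 205]), (267, [37, 76, 175]), (268, [20, 40, 89]), (269, [18, 37, 84]), (270, [17, 37, 83]), (271, [163, 166, 178]), (272, [240, 241, 243]), (273, [240, 241, 243]), (274, [240, 241, 243]), (275, [240, 241, 243]), (276, [240, 241, 243]), (277, [242, 242, 243])]
```

```bash
python3 -c "
from h import *
goal([555.1,-96.9,81],np.radians(-2.44))"
```

```text
now 1.8 [ 534.4 -111.9  300.1] shift [ 0.0201 -0.0162  0.2191] rot [ 0.0016  0.0005 -0.0002]
```

Emit:
jog_arm([
  [[0.02,-0.016,0.05,0.001,0,0,1],[0.02,-0.016,0.11,0.001,0,0,1],[0.02,-0.016,0.16,0.001,0,0,1],[0.02,-0.016,0.18,0.001,0,0,1],[0.02,-0.016,0.19,0.001,0,0,1],[0.02,-0.016,0.2,0.001,0,0,1],[0.02,-0.016,0.21,0.001,0,0,1],[0.02,-0.016,0.219,0.001,0,0,1],[0.02,-0.016,0.219,0.001,0,0,1]],
])

```text
time: 2.92
tool_pos: [555.5, -95.3, 80.8]
orientation: [[0.999, -0.04, -0.001], [-0.04, -0.999, 0.0], [-0.001, -0.0, -1.0]]
contact_force: [0.3, 0.3, -0.1]
grip_width: -0.3
grip_force: 0.0
```

Run:
```python
from h import *
d=cam('wrist','w2.png')
```

```text
(no output)
```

View pics/w2.png

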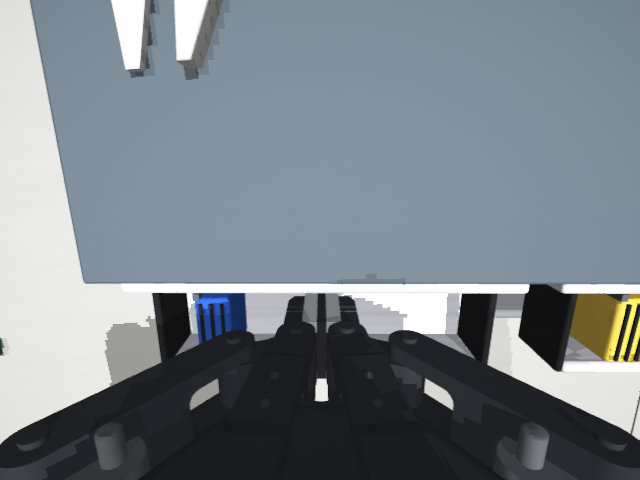

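The fingers are in the rail without contact, between tab (220,315) and the rail's right end (460). Next I'll push the tab along tool −y.

Emit:
jog_arm([
  [[0,-0.01,0,0,0,0,1],[0,-0.018,0,0,0,0,1],[0,-0.022,0,0,0,0,1],[0,-0.025,0,0,0,0,1],[0,-0.028,0,0,0,0,1],[0,-0.028,0,0,0,0,1],[0,-0.028,0,0,0,0,1]],
])

```text
time: 3.85
tool_pos: [557.1, -67.9, 81.4]
orientation: [[0.999, -0.041, 0.001], [-0.041, -0.999, -0.0], [0.001, 0.0, -1.0]]
contact_force: [0.7, -3.4, 2.8]
grip_width: -0.1
grip_force: 1.9
```

Emit:
jog_arm([
  [[0,-0.003,0,0,0,0,1],[0,-0.003,0,0,0,0,1],[0,-0.003,0,0,0,0,1]],
])

```text
time: 4.22
tool_pos: [557.2, -64.5, 81.4]
orientation: [[0.999, -0.04, 0.0], [-0.04, -0.999, -0.0], [0.0, 0.0, -1.0]]
contact_force: [0.4, -4.1, 3.7]
grip_width: 0.4
grip_force: 2.2
```

Emit:
jog_arm([
  [[0,-0.003,0,0,0,0,1],[0,-0.003,0,0,0,0,1],[0,-0.003,0,0,0,0,1]],
])

```text
time: 4.6
tool_pos: [557.2, -62.0, 81.3]
orientation: [[0.999, -0.041, 0.0], [-0.041, -0.999, -0.001], [0.0, 0.001, -1.0]]
contact_force: [0.1, -4.9, 3.2]
grip_width: 0.1
grip_force: 3.0
```

Emit:
jog_arm([
  [[0,-0.003,0,0,0,0,1],[0,-0.003,0,0,0,0,1],[0,-0.003,0,0,0,0,1]],
])

```text
time: 4.97
tool_pos: [557.1, -61.7, 81.2]
orientation: [[0.999, -0.043, -0.0], [-0.043, -0.999, -0.004], [-0.0, 0.004, -1.0]]
contact_force: [0.8, -13.4, 3.5]
grip_width: -0.1
grip_force: 6.2
```

The force rise shows the tab is at its end stop. Now I'll pull while holding it there.

Emit:
jog_arm([
  [[-0.004,0,0,0,0,0,1],[-0.007,0,0,0,0,0,1],[-0.01,0,0,0,0,0,1],[-0.013,0,0,0,0,0,1],[-0.016,0,0,0,0,0,1]],
])

```text
time: 5.6
tool_pos: [541.2, -61.0, 81.2]
orientation: [[0.999, -0.043, 0.0], [-0.043, -0.999, -0.003], [0.0, 0.003, -1.0]]
contact_force: [0.1, -12.5, 2.7]
grip_width: 0.2
grip_force: 6.4
```

Emit:
jog_arm([
  [[-0.006,0,0,0,0,0,1],[-0.012,0,0,0,0,0,1],[-0.018,0,0,0,0,0,1],[-0.025,0,0,0,0,0,1],[-0.032,0,0,0,0,0,1]],
])

```text
time: 6.22
tool_pos: [509.2, -59.7, 81.2]
orientation: [[0.999, -0.043, 0.0], [-0.043, -0.999, -0.003], [0.0, 0.003, -1.0]]
contact_force: [1.7, -13.5, 2.4]
grip_width: -0.2
grip_force: 6.8
```

Run:
```python
from h import *
d=cam('wrist','w3.png')
```

```text
(no output)
```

View pics/w3.png

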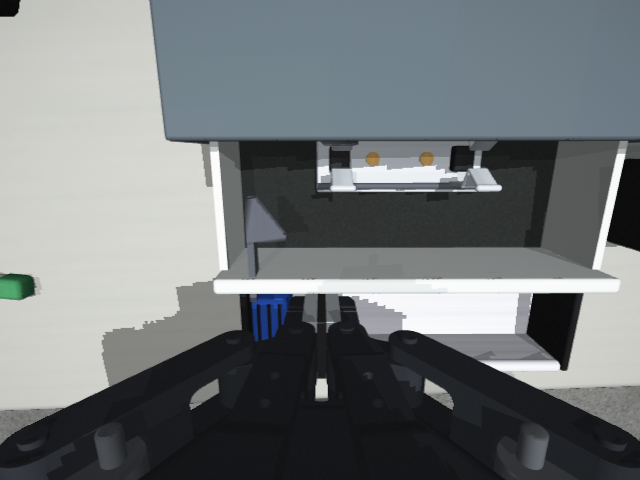

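The drawer is opening, and the clip's prongs show at (340,180) and (485,180). I'll continue to the stop.

Emit:
jog_arm([
  [[-0.007,0,0,0,0,0,1],[-0.014,0,0,0,0,0,1],[-0.021,0,0,0,0,0,1],[-0.027,0,0,0,0,0,1],[-0.031,0,0,0,0,0,1],[-0.034,0,0,0,0,0,1]],
])

```text
time: 7.02
tool_pos: [475.0, -58.2, 81.2]
orientation: [[0.999, -0.043, -0.0], [-0.043, -0.999, -0.003], [-0.0, 0.003, -1.0]]
contact_force: [0.2, -13.8, 2.6]
grip_width: -0.5
grip_force: 7.2
```

Emit:
jog_arm([
  [[-0.002,0,0,0,0,0,1],[-0.004,0,0,0,0,0,1],[-0.004,0,0,0,0,0,1]],
])

```text
time: 7.4
tool_pos: [472.3, -58.1, 81.3]
orientation: [[0.999, -0.043, 0.002], [-0.043, -0.999, -0.003], [0.002, 0.003, -1.0]]
contact_force: [4.2, -15.4, -1.0]
grip_width: -0.2
grip_force: 7.4
```

Emit:
jog_arm([
  [[-0.002,0,0,0,0,0,1],[-0.003,0,0,0,0,0,1],[-0.003,0,0,0,0,0,1]],
])

```text
time: 7.78
tool_pos: [471.4, -58.1, 81.6]
orientation: [[0.999, -0.044, 0.006], [-0.044, -0.999, -0.003], [0.006, 0.003, -1.0]]
contact_force: [8.8, -16.6, -4.2]
grip_width: 0.1
grip_force: 7.7
```

Emit:
jog_arm([
  [[0.001,0.006,0,0,0,0,1],[0.004,0.015,0,0,0,0,1],[0.005,0.025,0,0,0,0,1],[0.005,0.025,-0.02,0,0,0,1],[0.005,0.025,-0.06,0,0,0,1],[0.005,0.025,-0.12,0,0,0,1],[0.005,0.025,-0.18,0,0,0,1],[0.005,0.025,-0.18,0,0,0,0.6],[0.005,0.025,-0.18,0,0,0,0.6]],
])

```text
time: 8.9
tool_pos: [471.9, -79.7, 260.8]
orientation: [[0.999, -0.04, -0.0], [-0.04, -0.999, 0.0], [-0.0, -0.0, -1.0]]
contact_force: [-1.8, -0.1, -0.7]
grip_width: 34.0
grip_force: 0.0
```

Run:
```python
from h import *
d=cam('wrist','w4.png');print(ctrl.observe()['tool_pos'])
```

```text
[471.51142508 -79.74092362 260.14914916]
```

View pics/w4.png

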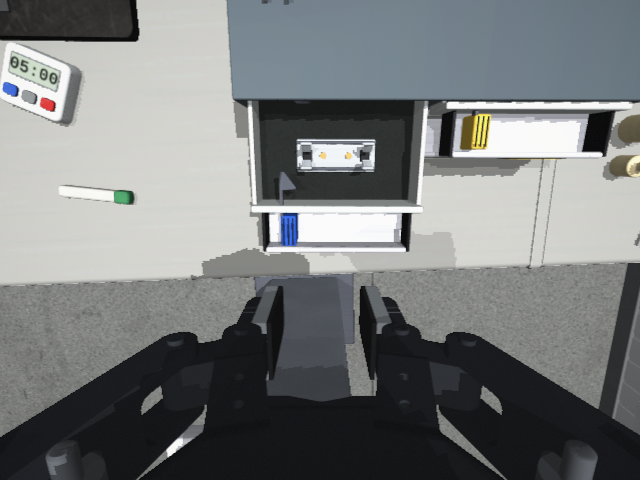

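The drawer is open. The clip is at (336,155), the lip strip at row 248 and the blue tab at (289,228). The tube is at (95,194) with its cap to the right. Now I'll measure these.

Run:
```python
from h import *
d=cam('wrist');im=d['pixels'];g=im.mean(2).astype(int);hsv=cv2.cvtColor(im,cv2.COLOR_RGB2HSV)
P=lambda u,v,z:onz(d,u,v,z)[:2].round(1)
print('lip col340',list(enumerate(g[238:256,340],238)));print('lip row248',g[248,260:272],g[248,402:414])
print('rim front wall col 340',list(enumerate(g[200:216,350],200)))
for v in (143,155,168): print(v,g[v,290:310],g[v,364:382])
print('col clip 336',list(enumerate(g[132:176,336],132)))
def blob(lo,hi,box,z,n):
    m=cv2.inRange(hsv,lo,hi);k=np.zeros_like(m);u0,v0,u1,v1=box;k[v0:v1,u0:u1]=m[v0:v1,u0:u1]
    q=max(cv2.findContours(k,cv2.RETR_EXTERNAL,cv2.CHAIN_APPROX_NONE)[0],key=cv2.contourArea)
    x,y,w,h=cv2.boundingRect(q);r=cv2.minAreaRect(q);b=cv2.boxPoints(r)
    print(n,(x,y,w,h),np.round(r[2],1),[onz(d,*p,z).round(1)[:2].tolist() for p in [r[0],*b]])
blob((60,80,30),(95,255,255),(50,180,145,215),11,'cap')
blob((0,0,222),(179,50,255),(50,180,118,212),11,'body')
m=((hsv[:,:,2]>222)&(hsv[:,:,1]<50))|((hsv[:,:,0]>60)&(hsv[:,:,0]<95)&(hsv[:,:,1]>80));k=np.zeros(m.shape,np.uint8);k[180:212,50:145]=m[180:212,50:145]
q=max(cv2.findContours(k,0,2)[0],key=cv2.contourArea);r=cv2.minAreaRect(q);print('tube',r,[P(*p,12) for p in [r[0],*cv2.boxPoints(r)]])
```

```text
lip col340 [(238, np.int64(249)), (239, np.int64(249)), (240, np.int64(248)), (241, np.int64(201)), (242, np.int64(132)), (243, np.int64(131)), (244, np.int64(131)), (245, np.int64(128)), (246, np.int64(124)), (247, np.int64(220)), (248, np.int64(244)), (249, np.int64(250)), (250, np.int64(243)), (251, np.int64(220)), (252, np.int64(170)), (253, np.int64(201)), (254, np.int64(209)), (255, np.int64(209))]
lip row248 [209 209 176  64  39  48 178 248 250 250 250 250] [242 242 242 216  55  32  39 119 182 182 182 182]
rim front wall col 340 [(200, np.int64(124)), (201, np.int64(125)), (202, np.int64(126)), (203, np.int64(126)), (204, np.int64(125)), (205, np.int64(150)), (206, np.int64(246)), (207, np.int64(250)), (208, np.int64(250)), (209, np.int64(250)), (210, np.int64(249)), (211, np.int64(235)), (212, np.int64(176)), (213, np.int64(218)), (214, np.int64(250)), (215, np.int64(250))]
143 [ 48  46  47  49  47  47  90 148 169 163 178 222 226 226 226 226 227 226
 226 227] [217 232 230 231 230 231 230 230 230 230 198  84  50  48  47  49  46  47]
155 [ 49  48  47  47  50  49  93 155 180 178
[... 986 characters left out ...]
), (164, np.int64(239)), (165, np.int64(235)), (166, np.int64(192)), (167, np.int64(111)), (168, np.int64(110)), (169, np.int64(123)), (170, np.int64(225)), (171, np.int64(39)), (172, np.int64(48)), (173, np.int64(49)), (174, np.int64(49)), (175, np.int64(50))]
cap (114, 190, 19, 13) 90.0 [[498.7, 144.2], [505.8, 153.1], [505.0, 132.8], [491.6, 135.3], [492.4, 155.8]]
body (58, 186, 55, 14) 6.1 [[504.5, 186.4], [503.9, 218.4], [514.1, 214.8], [505.1, 154.5], [494.8, 157.7]]
tube ((85.01485443115234, 192.35147094726562), (55.02555847167969, 9.25384521484375), 5.7105937004089355) [array([504.6, 185.7]), array([503.8, 217.6]), array([513.9, 214.1]), array([505.4, 153.9]), array([495.2, 157. ])]
```

Run:
```python
from h import *
d=cam('wrist')
yaw=-0.0426;ex=np.array([np.cos(yaw),np.sin(yaw)]);ey=np.array([-np.sin(yaw),np.cos(yaw)])
a,b=onz(d,340,246.8,100)[:2],onz(d,340,251.4,100)[:2];m=(a+b)/2;L=np.array([536.6,-96.1])
print('lip',a,b,'disp',(m-L)@ex,'ends',onz(d,265.7,248,100)[:2],onz(d,405.6,248,100)[:2])
for out in (80,81,82): print(out,'seat',L+ex*(18.5+65-out))
for z in (67,70,74,90,98): print(z,'front/back line',[onz(d,336,v,z)[:2].round(1) for v in (138.6,170.6)],'ends',[onz(d,u,155,z)[:2].round(1) for u in (296.3,374.5)])
print('front inner wall top z=100..112',[ (z,onz(d,350,205.3,z)[0].round(1),onz(d,350,211.6,z)[0].round(1)) for z in (98,100,105,112)], 'pred rail back wall x', (L+ex*(18.5+17-81))[0])
print('housing front col350 at 112', onz(d,350,100,112)[:2])
```

```text
lip [454.01136398 -96.02511215] [449.65921342 -95.9144196 ] disp -84.69335542435789 ends [455.53212959 -28.44264223] [ 450.53856562 -155.5916994 ]
80 seat [540.09682465 -96.24905491]
81 seat [539.09773189 -96.20646779]
82 seat [538.09863914 -96.16388067]
67 front/back line [array([549.2, -96.4]), array([520.1, -95.6])] ends [array([535.9, -58.7]), array([ 533. , -132.1])]
70 front/back line [array([549.1, -96.3]), array([520.3, -95.5])] ends [array([536. , -58.9]), array([ 533.1, -131.7])]
74 front/back line [array([549. , -96.1]), array([520.5, -95.3])] ends [array([536. , -59.2]), array([ 533.1, -131.1])]
90 front/back line [array([548.4, -95.5]), array([521.4, -94.7])] ends [array([536.1, -60.4]), array([ 533.4, -128.7])]
98 front/back line [array([548.2, -95.2]), array([521.8, -94.4])] ends [array([536.2, -60.9]), array([ 533.5, -127.6])]
front inner wall top z=100..112 [(98, np.float64(491.2), np.float64(485.6)), (100, np.float64(491.5), np.float64(485.9)), (105, np.float64(492.3), np.float64(486.8)), (112, np.float64(493.4), np.float64(488.0))] pred rail back wall x 491.1412795467277
housing front col350 at 112 [ 576.11901344 -106.34070208]
```

Run:
```python
from h import *
d=cam('wrist');im=d['pixels']
c=cv2.resize(im[90:260,235:435],None,fx=4,fy=3.5,interpolation=cv2.INTER_CUBIC);cv2.imwrite('pics/c5.png',c[:600,:800,::-1])
```

```text
(no output)
```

View pics/c5.png

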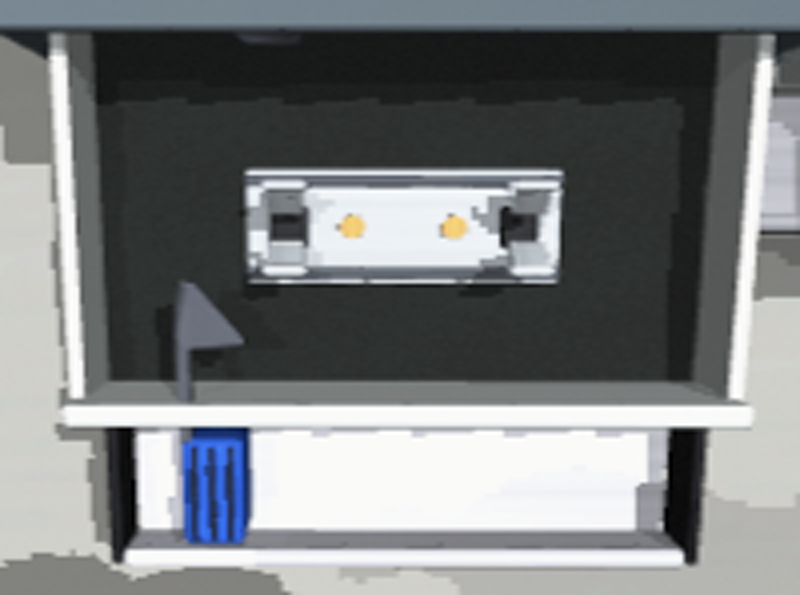

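The tray is low and wide, with prongs near both ends and a free middle. The drawer is about 84 mm out, so the seat is near (536,−96). Next is the tube.

```bash
python3 -c "
from h import *
print(ctrl.observe()['joint_positions'].round(2))
goal([503.5,175.3,120],np.radians(82.1))"
```

```text
[ 0.41  0.27 -0.38  1.82  0.11  1.08 -1.62]
now 9.1 [471.6 -79.9 259.9] shift [ 0.022  -0.2561  0.1401] rot [-0.0025  0.0016 -1.4728]
```

Emit:
jog_arm([
  [[0.022,-0.256,0,-0.002,0.001,-0.18,0.6],[0.022,-0.256,0,-0.002,0.001,-0.36,0.6],[0.022,-0.256,0,-0.002,0.001,-0.54,0.6],[0.022,-0.256,0,-0.002,0.001,-0.72,0.6],[0.022,-0.256,0,-0.002,0.001,-0.9,0.6],[0.022,-0.256,0,-0.002,0.001,-1.08,0.6],[0.022,-0.256,0.04,-0.002,0.001,-1.26,0.6],[0.022,-0.256,0.09,-0.002,0.001,-1.4,0.6],[0.022,-0.256,0.14,-0.002,0.001,-1.473,0.6],[0.022,-0.256,0.14,-0.002,0.001,-1.473,0.6],[0.022,-0.256,0.14,-0.002,0.001,-1.473,0.6]],
])

```text
time: 10.48
tool_pos: [505.1, 175.6, 122.3]
orientation: [[0.139, 0.99, 0.002], [0.99, -0.139, 0.0], [0.0, 0.002, -1.0]]
contact_force: [1.2, -0.1, 1.0]
grip_width: 34.2
grip_force: 0.0
```

Run:
```python
from h import *
d=cam('wrist','w6.png')
im=d['pixels'];hsv=cv2.cvtColor(im,cv2.COLOR_RGB2HSV)
for p in ([503.5,175.3,13],[498.3,134,13],[509,216.6,13]): print(p,proj(d,p))
goal([503.5,175.3,5],np.radians(82.1))
```

```text
[503.5, 175.3, 13] [317.75473548 243.59588696]
[498.3, 134, 13] [318.63112503 294.81074131]
[509, 216.6, 13] [317.21309334 187.89884582]
now 10.525 [505.6 175.8 123. ] shift [-0.0008 -0.0024  0.118 ] rot [ 0.004  -0.0009 -0.0013]
```

View pics/w6.png

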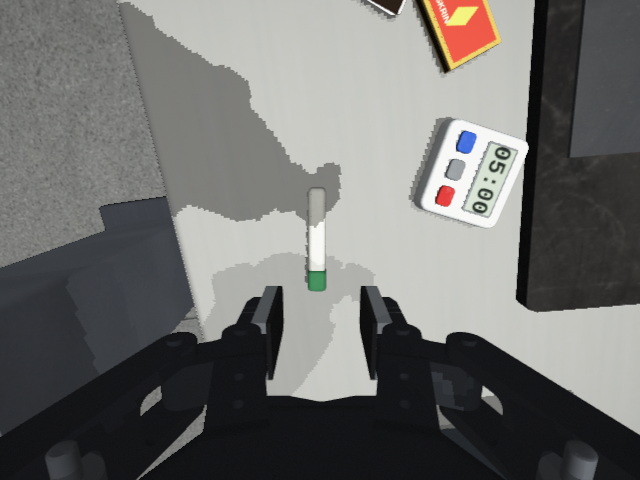

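The tube spans rows 187–291 at column 317, centred between the fingers and matching the projection. I'll descend onto it.

Emit:
jog_arm([
  [[0,-0.001,0.05,0.002,0,0,0.6],[0,-0.001,0.09,0.002,0,0,0.6],[0,-0.001,0.105,0.002,0,0,0.6],[0,-0.001,0.11,0.002,0,0,0.6],[0,-0.001,0.11,0.002,0,0,0.6],[0,-0.001,0.11,0.002,0,0,0.6]],
])

```text
time: 11.28
tool_pos: [504.7, 175.3, 12.5]
orientation: [[0.138, 0.99, 0.002], [0.99, -0.138, 0.0], [0.0, 0.002, -1.0]]
contact_force: [-0.7, 0.3, -0.5]
grip_width: 34.3
grip_force: 0.0
```

```bash
python3 -c "
from h import *
goal([503.5,176,5],np.radians(82.1))"
```

```text
now 11.275 [504.7 175.3  12.5] shift [ 0.0006 -0.0013  0.0075] rot [ 0.0021 -0.0004 -0.0005]
```

Emit:
jog_arm([
  [[0,-0.001,0.005,0.002,0,0,0.6],[0,-0.001,0.0075,0.002,0,0,0.6],[0,-0.001,0.0075,0.002,0,0,0.75],[0,-0.001,0.0075,0.002,0,0,1],[0,-0.001,0.0075,0.002,0,0,1],[0,-0.001,0.0075,0.002,0,0,1],[0,-0.001,0.0075,0.002,0,0,1],[0,-0.001,0.0075,0.002,0,0,1]],
], squeeze=45)

```text
time: 12.28
tool_pos: [502.9, 175.1, 3.8]
orientation: [[0.138, 0.99, -0.002], [0.99, -0.138, -0.0], [-0.0, -0.002, -1.0]]
contact_force: [-0.4, 0.3, 2.1]
grip_width: 11.8
grip_force: 45.7
```

Emit:
jog_arm([
  [[0,0,-0.03,0,0,0,1],[0,0,-0.09,0,0,0,1],[0,0,-0.15,0,0,0,1],[0,0,-0.21,0,0,0,1],[0,0,-0.21,0,0,0,1]],
])

```text
time: 12.9
tool_pos: [505.2, 176.6, 218.2]
orientation: [[0.138, 0.99, 0.006], [0.99, -0.138, 0.002], [0.003, 0.005, -1.0]]
contact_force: [-0.3, -0.2, -0.8]
grip_width: 11.5
grip_force: 45.5
```

```bash
python3 -c "
from h import *
print(ctrl.observe()['grip_width'])
goal([536,-96.5,213],np.radians(87.56))"
```

```text
11.524202986343546
now 12.9 [505.2 176.6 218.2] shift [-0.2662  0.0682  0.0048] rot [ 0.0056 -0.0029 -0.0958]
```

Emit:
jog_arm([
  [[-0.266,0.068,0,0.003,-0.002,-0.096,1],[-0.266,0.068,0,0.003,-0.002,-0.096,1],[-0.266,0.068,0,0.003,-0.002,-0.096,1],[-0.266,0.068,0,0.003,-0.002,-0.096,1],[-0.266,0.068,0,0.003,-0.002,-0.096,1],[-0.266,0.068,0,0.003,-0.002,-0.096,1],[-0.266,0.068,0,0.003,-0.002,-0.096,1],[-0.266,0.068,0,0.003,-0.002,-0.096,1]],
])

```text
time: 13.9
tool_pos: [533.9, -95.9, 213.7]
orientation: [[0.039, 0.999, -0.005], [0.999, -0.039, -0.001], [-0.002, -0.005, -1.0]]
contact_force: [-0.4, 1.1, -0.1]
grip_width: 11.5
grip_force: 45.5
```

Run:
```python
from h import *
d=cam('wrist','w7.png')
for z in (70,76,100): print(z,proj(d,[536,-96,z]),proj(d,[537.2,-69,z]),proj(d,[534.8,-123,z]))
goal([536,-96.5,140],np.radians(87.56))
```

```text
70 [323.55104363 232.26134121] [323.77838235 200.50031023] [323.33438737 262.52994886]
76 [323.56564012 233.87664629] [323.79804089 201.50036176] [323.34437437 264.70168543]
100 [323.6304221  241.04567905] [323.88552552 205.95080085] [323.38858479 274.31552368]
now 13.95 [534.  -96.1 213.8] shift [-0.0002  0.0024  0.0738] rot [-0.005   0.0019  0.0031]
```

View pics/w7.png

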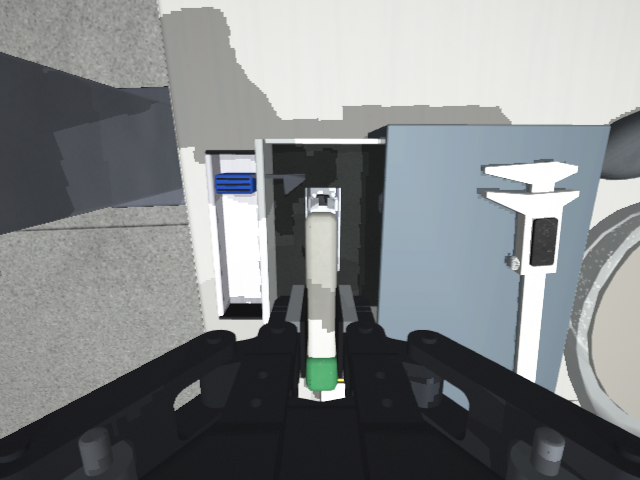

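The clip end shows at columns 305–340 around row 192, and the tube is held straight at columns 307–337. I'll measure the offset accurately.

Run:
```python
from h import *
d=cam('wrist');g=d['pixels'].mean(2).astype(int)
for v in (192,198,204): print(v,list(g[v,298:350]))
print([(z,onz(d,305.5,192,z)[:2].round(1),onz(d,340.5,192,z)[:2].round(1)) for z in (70,80)])
print('clip +y end',[list(g[180:196,u]) for u in (310,335)])
print('tube',[ (v,onz(d,u0,v,222).round(1)[:2],onz(d,u1,v,222).round(1)[:2]) for v,u0,u1 in ((240,306.5,336.5),)],list(g[240,300:342]))
```

```text
192 [np.int64(40), np.int64(40), np.int64(38), np.int64(39), np.int64(39), np.int64(40), np.int64(59), np.int64(135), np.int64(162), np.int64(81), np.int64(85), np.int64(88), np.int64(135), np.int64(185), np.int64(187), np.int64(188), np.int64(188), np.int64(190), np.int64(192), np.int64(234), np.int64(253), np.int64(253), np.int64(253), np.int64(253), np.int64(243), np.int64(189), np.int64(189), np.int64(191), np.int64(190), np.int64(192), np.int64(189), np.int64(185), np.int64(186), np.int64(199), np.int64(215), np.int64(215), np.int64(219), np.int64(200), np.int64(122), np.int64(136), np.int64(189), np.int64(244), np.int64(229), np.int64(60), np.int64(61), np.int64(61), np.int64(61), np.int64(59), np.int64(61), np.int64(60), np.int64(62), np.int64(61)]
198 [np.int64(46), np.int64(59), np.int64(58), np.int64(59), np.int64(58), np.int64(58), np.int64(75), np.int64(204), np.int64(237), np.int64(95), np.int64(127), np.int64(162), np.int64(144), np.int64(141), np.int64(132), np.int64(120), np.int64(144), np.int64(153), np.int64(140), np.int64(159), np.int64(157), np.int64(72), np.int64
[... 1754 characters left out ...]
), np.int64(109)]]
tube [(240, array([530.1, -64.2]), array([542.1, -64.6]))] [np.int64(55), np.int64(53), np.int64(53), np.int64(52), np.int64(58), np.int64(98), np.int64(148), np.int64(174), np.int64(180), np.int64(187), np.int64(194), np.int64(200), np.int64(207), np.int64(209), np.int64(209), np.int64(209), np.int64(210), np.int64(210), np.int64(209), np.int64(210), np.int64(211), np.int64(212), np.int64(212), np.int64(211), np.int64(212), np.int64(214), np.int64(213), np.int64(213), np.int64(212), np.int64(210), np.int64(207), np.int64(201), np.int64(195), np.int64(189), np.int64(184), np.int64(171), np.int64(142), np.int64(146), np.int64(223), np.int64(233), np.int64(62), np.int64(63)]
```

Emit:
jog_arm([
  [[0,0.001,0.05,-0.003,0.001,0.002,1],[0,0.001,0.09,-0.003,0.001,0.002,1],[0,0.001,0.1,-0.003,0.001,0.002,1],[0,0.001,0.108,-0.003,0.001,0.002,1],[0,0.001,0.112,-0.003,0.001,0.002,1],[0,0.001,0.112,-0.003,0.001,0.002,1]],
], squeeze=70)

```text
time: 14.75
tool_pos: [535.0, -98.0, 102.5]
orientation: [[0.044, 0.999, -0.001], [0.999, -0.044, -0.001], [-0.001, -0.001, -1.0]]
contact_force: [0.5, -0.1, -0.2]
grip_width: 10.4
grip_force: 72.9
```

Emit:
jog_arm([
  [[0,0,0.003,0,0,0,1],[0,0,0.006,0,0,0,1],[0,0,0.006,0,0,0,1]],
])

```text
time: 15.12
tool_pos: [534.3, -98.0, 95.6]
orientation: [[0.044, 0.999, -0.002], [0.999, -0.044, -0.001], [-0.001, -0.002, -1.0]]
contact_force: [-0.3, -0.8, -0.2]
grip_width: 10.7
grip_force: 72.9
```

Emit:
jog_arm([
  [[0,0,0.003,0,0,0,1],[0,0,0.006,0,0,0,1],[0,0,0.006,0,0,0,1]],
])

```text
time: 15.5
tool_pos: [535.0, -97.9, 90.2]
orientation: [[0.044, 0.999, -0.001], [0.999, -0.044, -0.001], [-0.001, -0.001, -1.0]]
contact_force: [0.1, -0.6, 4.4]
grip_width: 10.6
grip_force: 73.5
```

Emit:
jog_arm([
  [[0,0,0.002,0,0,0,1],[0,0,0.004,0,0,0,1],[0,0,0.004,0,0,0,1]],
])

```text
time: 15.88
tool_pos: [535.1, -97.8, 86.3]
orientation: [[0.044, 0.999, -0.001], [0.999, -0.044, -0.001], [-0.001, -0.0, -1.0]]
contact_force: [0.4, -0.3, 3.3]
grip_width: 10.8
grip_force: 73.5
```

Emit:
jog_arm([
  [[0,0,0.002,0,0,0,1],[0,0,0.004,0,0,0,1],[0,0,0.004,0,0,0,1]],
])

```text
time: 16.25
tool_pos: [534.3, -97.9, 81.4]
orientation: [[0.044, 0.999, -0.003], [0.999, -0.044, -0.001], [-0.001, -0.002, -1.0]]
contact_force: [0.5, -0.7, 0.0]
grip_width: 10.6
grip_force: 73.0
```

Emit:
jog_arm([
  [[0,0,0.002,0,0,0,1],[0,0,0.003,0,0,0,1],[0,0,0.003,0,0,0,1]],
])

```text
time: 16.62
tool_pos: [534.3, -98.0, 78.6]
orientation: [[0.044, 0.999, -0.002], [0.999, -0.044, -0.001], [-0.001, -0.002, -1.0]]
contact_force: [0.3, 0.3, 1.5]
grip_width: 10.1
grip_force: 73.1
```

Emit:
jog_arm([
  [[0,0,0.002,0,0,0,1],[0,0,0.003,0,0,0,1],[0,0,0.003,0,0,0,1]],
])

```text
time: 17.0
tool_pos: [533.8, -98.1, 75.0]
orientation: [[0.044, 0.999, -0.003], [0.999, -0.044, -0.001], [-0.001, -0.003, -1.0]]
contact_force: [1.2, 0.4, -5.0]
grip_width: 10.3
grip_force: 72.4
```

Emit:
jog_arm([
  [[0,0,0.002,0,0,0,1],[0,0,0.003,0,0,0,1],[0,0,0.003,0,0,0,1]],
])

```text
time: 17.38
tool_pos: [535.8, -98.2, 74.3]
orientation: [[0.044, 0.999, 0.001], [0.999, -0.044, -0.002], [-0.002, 0.001, -1.0]]
contact_force: [-1.1, -0.7, 12.5]
grip_width: 10.6
grip_force: 74.6
```

The force went negative (the clip pulled the tube in), then rose on the seat, so the tube has snapped in. Release, lift and look.

Emit:
jog_arm([
  [[0,0,-0.002,0,0,0,1],[0,0,-0.002,0,0,0,0.85],[0,0,-0.002,0,0,0,0.72],[0,0,-0.002,0,0,0,0.72],[0,0,-0.002,0,0,0,0.72],[0,0,-0.01,0,0,0,0.72],[0,0,-0.05,0,0,0,0.72],[0,0,-0.11,0,0,0,0.72],[0,0,-0.15,0,0,0,0.72],[0,0,-0.15,0,0,0,0.72]],
], squeeze=30)

```text
time: 18.62
tool_pos: [536.5, -97.4, 226.5]
orientation: [[0.044, 0.999, 0.004], [0.999, -0.044, -0.002], [-0.002, 0.004, -1.0]]
contact_force: [0.3, -0.2, -0.5]
grip_width: 23.8
grip_force: 0.0
```

Run:
```python
from h import *
d=cam('wrist','w8.png')
```

```text
(no output)
```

View pics/w8.png

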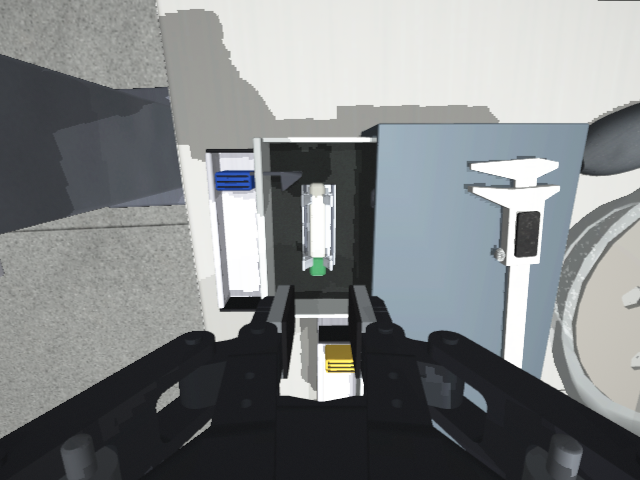

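The tube sits straight between the prongs at (317,228). Now I'll go in front of the lip with closed fingers.

```bash
python3 -c "
from h import *
goal([425,-91.5,84],np.radians(87.56))"
```

```text
now 18.675 [535.3 -97.8 224.4] shift [ 0.0017 -0.1107  0.1403] rot [ 0.0011  0.002  -0.0016]
```

Emit:
jog_arm([
  [[0.002,-0.06,0,0,0.001,-0.001,1],[0.002,-0.111,0,0,0.001,-0.001,1],[0.002,-0.111,0,0,0.001,-0.001,1],[0.002,-0.111,0.05,0,0.001,-0.001,1],[0.002,-0.111,0.1,0,0.001,-0.001,1],[0.002,-0.111,0.125,0,0.001,-0.001,1],[0.002,-0.111,0.14,0,0.001,-0.001,1],[0.002,-0.111,0.14,0,0.001,-0.001,1],[0.002,-0.111,0.14,0,0.001,-0.001,1]],
])

```text
time: 19.8
tool_pos: [424.4, -91.1, 83.7]
orientation: [[0.043, 0.999, -0.001], [0.999, -0.043, -0.0], [-0.0, -0.001, -1.0]]
contact_force: [-0.5, 0.6, -0.5]
grip_width: -0.1
grip_force: 0.0
```

Emit:
jog_arm([
  [[0,0.006,0,0,0,0,1],[0,0.012,0,0,0,0,1],[0,0.018,0,0,0,0,1],[0,0.025,0,0,0,0,1],[0,0.032,0,0,0,0,1],[0,0.039,0,0,0,0,1],[0,0.046,0,0,0,0,1],[0,0.053,0,0,0,0,1],[0,0.06,0,0,0,0,1],[0,0.067,0,0,0,0,1]],
])

```text
time: 21.05
tool_pos: [491.1, -94.0, 82.9]
orientation: [[0.043, 0.999, -0.002], [0.999, -0.043, -0.0], [-0.0, -0.002, -1.0]]
contact_force: [-2.4, -0.5, 2.7]
grip_width: 0.2
grip_force: 1.1
```

Emit:
jog_arm([
  [[0,0.005,0,0,0,0,1],[0,0.01,0,0,0,0,1],[0,0.015,0,0,0,0,1],[0,0.02,0,0,0,0,1],[0,0.02,0,0,0,0,1]],
])

```text
time: 21.68
tool_pos: [509.1, -94.7, 82.5]
orientation: [[0.043, 0.999, -0.005], [0.999, -0.043, -0.0], [-0.001, -0.005, -1.0]]
contact_force: [-5.3, -0.1, 4.2]
grip_width: 0.1
grip_force: 3.2
```

Emit:
jog_arm([
  [[0,0.003,0,0,0,0,1],[0,0.006,0,0,0,0,1],[0,0.009,0,0,0,0,1],[0,0.009,0,0,0,0,1]],
])

```text
time: 22.18
tool_pos: [519.6, -95.0, 82.7]
orientation: [[0.043, 0.999, -0.002], [0.999, -0.043, 0.0], [0.0, -0.002, -1.0]]
contact_force: [-2.4, 0.2, -0.1]
grip_width: 0.1
grip_force: 1.1
```

Emit:
jog_arm([
  [[0,0.002,0,0,0,0,1],[0,0.004,0,0,0,0,1],[0,0.004,0,0,0,0,1]],
])

```text
time: 22.55
tool_pos: [520.0, -95.1, 82.5]
orientation: [[0.043, 0.999, -0.009], [0.999, -0.043, -0.001], [-0.001, -0.009, -1.0]]
contact_force: [-13.6, 1.4, 10.9]
grip_width: -0.0
grip_force: 7.0
```

Emit:
jog_arm([
  [[0,0.002,0,0,0,0,1],[0,0.003,0,0,0,0,1],[0,0.003,0,0,0,0,1]],
])

```text
time: 22.92
tool_pos: [520.2, -95.2, 82.3]
orientation: [[0.042, 0.999, -0.014], [0.999, -0.042, -0.002], [-0.002, -0.014, -1.0]]
contact_force: [-22.0, 2.1, 17.4]
grip_width: -0.3
grip_force: 11.5
```

The drawer is against its stop at the predicted position. I'll back off, lift, and check numerically.

Emit:
jog_arm([
  [[0,-0.01,0,0,0,0,1],[0,-0.04,0,0,0,0,1],[0,-0.06,-0.03,0,0,0,1],[0,-0.06,-0.09,0,0,0,1],[0,-0.06,-0.15,0,0,0,1],[0,-0.06,-0.21,0,0,0,1],[0,-0.06,-0.21,0,0,0,1],[0,-0.06,-0.21,0,0,0,1]],
])

```text
time: 23.92
tool_pos: [467.4, -93.2, 292.9]
orientation: [[0.043, 0.999, -0.001], [0.999, -0.043, -0.001], [-0.001, -0.001, -1.0]]
contact_force: [-0.8, 0.4, -0.2]
grip_width: -0.2
grip_force: 0.0
```

Run:
```python
from h import *
d=cam('wrist');im=d['pixels'];g=im.mean(2).astype(int);hsv=cv2.cvtColor(im,cv2.COLOR_RGB2HSV)
print(ctrl.observe()['tool_pos'].round(1))
L=np.array([536.6,-96.1,100])
for yy in (-70,-96,-120):
    X=L+[(yy+96.1)*.0426,yy+96.1,0];u,v=proj(d,X).round().astype(int);print('lip expected',u,v,g[v,u-9:u+10].tolist() if 9<u<630 and 0<v<480 else '')
# lips of both drawers in the top view must be collinear
t=cam('top');b=t['pixels'];h=cv2.cvtColor(b,cv2.COLOR_RGB2HSV)
for n,lo,hi in(('blue',(108,170,80),(128,255,255)),('yellow',(20,170,100),(35,255,255))):
    m=cv2.inRange(h,lo,hi)[165:262,325:480];v,u=np.nonzero(m);print(n,len(u),onz(t,325+u.mean(),165+v.mean(),90)[:2].round(1))
m=cv2.inRange(hsv,(112,150,80),(128,255,255));v,u=np.nonzero(m);print('wrist blue',len(u),onz(d,u.mean(),v.mean(),103)[:2].round(1) if len(u) else '')
```

```text
[466.9 -93.2 292.2]
lip expected 392 195 [139, 120, 85, 78, 78, 79, 138, 217, 239, 240, 237, 233, 240, 240, 240, 240, 240, 240, 240]
lip expected 391 221 [119, 51, 44, 48, 24, 57, 152, 227, 240, 240, 234, 228, 240, 240, 240, 240, 240, 240, 240]
lip expected 389 245 [136, 119, 50, 45, 50, 13, 90, 181, 231, 240, 239, 238, 240, 240, 240, 240, 240, 240, 240]
blue 48 [558.4 -53. ]
yellow 0 [nan nan]
wrist blue 77 [554.3 -62.5]<stdin>:10: RuntimeWarning: Mean of empty slice.
  ret = ret.dtype.type(ret / rcount)
```

The lip and tab are back at their original positions to within 1 mm, so the drawer is shut and latched with the arm clear of everything.

```bash
python3 -c "
from rig import ticket; print(ticket.sign_off())"
```

```text
the job is handed in; nothing more can be done
None
```

The tube is snapped into the clip and the blue drawer is pushed home and back at its shut position; I handed the job in at about 24 s without seeing a verdict.

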